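Find and press the hidden catch of the brush steriliser

TASK

Feel along the white inlaid strip in the top panel of the brush steriliser for its flush, hidden catch plate, and press the plate down with the fingertips until the tray springs out of the front. Then take your fingers off so that the plate comes back up, leave the tray standing open, and do not pick up, shift or knock over any of the jars, bottles and other things on and around it.

Things in the scene. Friction and masses are not known exactly. Their poses are not given: they have to be found in the camera images.
- steriliser: Fixed cabinet, pale blue sides, teal shoulders, white top panel and tray front; 240 deep (x) x 400 wide (y) x 104 mm high. Origin: centre of its underside. x points from its front to its back, z up; the tray comes out towards -x. The flat white middle panel, 100 mm above the table, spans the full depth and 85 mm either side of the middle in y; the shoulders beyond are 4 mm higher.
- panel_mid (a point): Middle of the inlaid strip, on the white panel's top surface, 20 mm in front of the steriliser's centre. The strip is white, rigid, level with the panel, 70 mm deep (x), and runs along the steriliser's y from shoulder to shoulder (170 mm). The catch plate is set into it, centred in x, its centre within 55 mm either side of this point in y: find it by touch or by eye.
- catch (a joint): How far the catch plate is pressed down, m: 0 at rest, 0.005 fully down. Plate: white, 50 x 50 mm, in a 54 x 54 mm hole (dark 2 mm gap all round), face 2.5 mm below the panel; it goes straight down wherever pressed, all else is rigid. Its spring needs about 1.4 N to start, 4.6 N fully down, and brings it back up. The tray is let go at about 0.003.
- tray (a joint): How far the spring tray has come out of the front, m: 0 shut, 0.06 fully out. Its own spring (4.5 N) pushes it out in about half a second once the catch lets go, and keeps it out. Its white front, 380 mm wide, reaches 70 mm above the table.
- dark_jar: Bystander: white cream jar with a black lid, 62 mm across, 44 mm high, standing on the rear part of a shoulder of the steriliser. Origin: centre of its underside.
- white_jar: Bystander: amber glass jar with a white lid, 62 mm across, 44 mm high, on the rear part of the other shoulder. Origin: centre of its underside.
- spray_bottle: Bystander: white bottle with a brown cap, 40 mm across, 132 mm high, on the table. Origin: centre of its underside.
- pump_bottle: Bystander: white bottle with a silver cap, 50 mm across, 155 mm high, on the table. Origin: centre of its underside.
- bowl: Bystander: white ceramic bowl, 110 mm across, 50 mm high, on the table. Origin: centre of its underside.
- carton: Bystander: small paper carton, 45 x 120 x 35 mm high, on the table. Origin: centre of its underside.
- mask_brush: Bystander: brush with an orange handle, 140 mm long, 20 mm wide, 12 mm thick, lying across the rear of the steriliser's white panel, behind the strip. Origin: centre of its underside.

How it is judged:
On the way, in this order (a step that is already met when the one before it is completed fails the run):
1. the catch plate is pressed down (value of joint catch above 0.002 m), for 0.02 s.
2. the tray springs out (value of joint tray above 0.045 m), for 0.1 s.
At the end, for the whole second after the job is handed in: The tray stands open by more than 45 mm, the catch plate is back up (less than 1 mm down), and every bystander is within 20 mm of where it started (value of joint tray above 0.045 m and value of joint catch below 0.001 m and distance of each of dark_jar, white_jar, spray_bottle, pump_bottle, bowl, carton, mask_brush from where it was at the start of the episode below 0.02 m); the robot touches nothing.
It fails at once if a bystander is lifted, carried or shifted by more than 20 mm (distance of any of dark_jar, white_jar, spray_bottle, pump_bottle, bowl, carton, mask_brush from where it was at the start of the episode above 0.02 m).
It fails at once if a jar, bottle, bowl or carton is tipped over (angle between any of dark_jar, white_jar, spray_bottle, pump_bottle, bowl, carton's own z axis and vertical above 0.5 rad).
It also fails if it takes over 48 s, if anything falls off the work surface, if the arm or the gripper's body presses on something with over 40 N, if the wrist force passes 120 N, or if a joint passes its speed limit or range.

ROBOT

A 7-joint arm with a two-finger parallel gripper is mounted at the origin on the work surface. World frame = base frame: x ahead of the robot, y to its left, z up, the work surface at z = 0. Lengths are in m, angles in rad, forces in N, time in s.
With the tool pointing down it reaches from about 0.35 to 0.9 m from the base axis. Payload 8.1 kg.
Tool frame: the origin (TCP) lies midway between the tips of the shut fingers; the grasp point (between the pads) lies arm.grasp_offset behind it (arm.grasp_offset is the distance from the TCP to the grasp point, in m); z points along the fingers, y is the line along which they close (so a half turn about z gives the same grasp; the last joint's range is limited). The gripper opens to 92 mm and grips with 3 to 60 N. Pads are 19 mm wide; open, the fingers measure 130 mm over their backs; the gripper's body (75 mm by 190 mm) begins 47 mm behind the grasp point.
Start: joints at [1.025, 0.434, 0.025, 1.573, -0.012, 1.134, -0.075], TCP at [0.268, -0.565, 0.197] pointing down, gripper open.
Joint ranges: [-2.62, 2.62], [-0.44, 2.09], [-1.27, 1.32], [0.08, 2.57], [-1.32, 4.46], [0.12, 2], [-2.74, 2.74]. Speed limits (rad/s): [2.22, 2.22, 3.01, 3.01, 3.14, 3.14, 3.14].

INTERFACE

Orientations are given as a rotation vector (axis times angle).
In Python, from cell import observe, imaging, arm gives the robot as it stands.
- The arm moves only by the tool apply_moves, never from a script. Its argument "commands" is a list of rows, each a list of 5 numbers: the opening in per cent of the stroke, from 0 (shut) to 100 (fully open), then the shift along the world's x, y, z in units of 0.06 m (1.0 is 0.06 m), then the turn about the world's z in units of 0.5 rad (1.0 is 0.5 rad). A call has 1 to 12 rows; each row shifts and turns the commanded pose from where the row before left it; what a row does not reach is not made up. A row lasts 1/8 s, in which the tool goes at most 62.5 mm and 10.7 degrees, less where a joint would pass 70% of its speed; a pose out of reach is approached as far as the arm can. A call with a number of a shift or a turn outside -1 to 1 is refused whole. A call with a gripper value outside its range is refused whole. The fingers move at their own pace and stop on an object; "newtons" is the grip in N (left out, the last holds). Time passes only in rows, so rows that do not move let the fingers close. It gives the time, the measured TCP pose, the force, the opening and the grip force at its end, in the units of the state.
- observe(): the state, without advancing time (a new reading comes with each control period).
- imaging.get_image(name): name is "side" or "top"; returns (picture, depth): 420x560x3 uint8, red, green, blue; 420x560 float32, m along the optical axis (not along the pixel's ray), 0 where there is no reading.
- imaging.camera_params(name): a dict with "camera_matrix" (3x3 intrinsics, pixels), "origin" and "rotation" of the camera in the world. Camera axes: x right, y up, looking along -z (the intrinsics and any distortion apply to the point x, -y, -z); pixel columns grow to the right and rows downward; lengths in m; the calibration is good to about 2 mm. A picture is of the moment at which its call begins. camera_params takes no time and is no camera call.
- arm.sign_off(): hands the job in; it is judged then, once.
The state is a dict: "clock": time; "joints": joint angles; "dq": joint speeds; "joint_efforts": joint torques, N m; "position": TCP position; "ee_rot": TCP orientation; "force": force on the tool from outside, world axes, zero at the start; "ft_torque": the same for the moment, N m; "width": opening from 0.0 (shut) to 1.0 (fully open); "gripper_force": force on a finger pad.
Only numpy, scipy, OpenCV 4.12 (cv2) and the standard library are available. Lean on these libraries where they do the work, as an engineer would, in place of code of your own. Each camera call takes 0.05 s, during which the arm holds its last target. There are 200 camera calls.

## Working session

There is one attempt and no reset: what is moved stays moved. The work goes in short steps, Python scripts to look and compute and a tool call to move; the robot and the scene stay as the last step left them, time stands still between calls to the robot, and variables do not carry over. Pictures are saved under pics/ and viewed, at most 10 in all, crops included, and the job is handed in when it is done.

Besides the shell and the picture viewer there is one more tool, called after ">>>" in YAML: its name, and indented under it one key for each argument. apply_moves: Moves the arm, as the interface text tells. Its arguments: {"type":"object","properties":{"commands":{"type":"array"},"newtons":{"type":"number"}},"required":["commands"]}

```bash
mkdir -p pics; python3 - <<'E'
from cell import observe, imaging, arm
import cv2,numpy as np
for n in("top","side"):
    im,d=imaging.get_image(n); cv2.imwrite(f"pics/{n}0.png",im[:,:,::-1]); np.savez(f"{n}0.npz",im=im,d=d)
    p=imaging.camera_params(n); print(n,p)
s=observe(); print(s, arm.grasp_offset)
E
```

```text
top {'camera_matrix': array([[538.64575881,   0.        , 275.85559845],
       [  0.        , 538.64575881, 203.26249576],
       [  0.        ,   0.        ,   1.        ]]), 'origin': array([0.28137047, 0.00260474, 1.79099564]), 'rotation': array([ 0.13835596, -0.11068916, -1.57034486])}
side {'camera_matrix': array([[444.61814645,   0.        , 264.27590598],
       [  0.        , 444.61814645, 208.18826806],
       [  0.        ,   0.        ,   1.        ]]), 'origin': array([-0.0077299 ,  0.60553506,  0.92931637]), 'rotation': array([ 0.35962235, -0.92658976, -2.23919627])}
{'clock': 0.1, 'joints': array([ 1.02534772,  0.43512703,  0.02495039,  1.57400754, -0.0116069 ,
        1.13398983, -0.07509186]), 'dq': array([-0.00021382, -0.00149371,  0.00151383, -0.00210469,  0.00102389,
        0.00134206,  0.00174611]), 'joint_efforts': array([ 2.57453779e-03, -6.69130325e+01,  9.87603441e-01, -3.15145540e+01,
       -6.05550315e-02,  3.74431524e-02,  1.21402359e-04]), 'position': array([ 0.26757216, -0.56427665,  0.19663898]), 'ee_rot': array([-3.06361526e+00, -6.89597596e-01,  6.45367726e-04]), 'force': array([-0.73918144, -0.47531326,  0.26685468]), 'ft_torque': array([-0.01272155,  0.02014867,  0.03460887]), 'gripper_force': 0.0, 'width': 0.9982306744180367} 0.0188
```

View pics/top0.png

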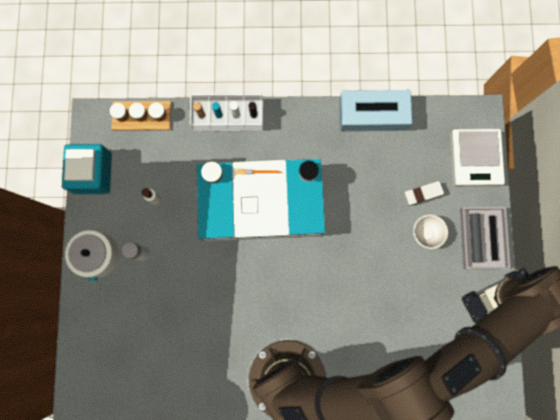

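View pics/side0.png

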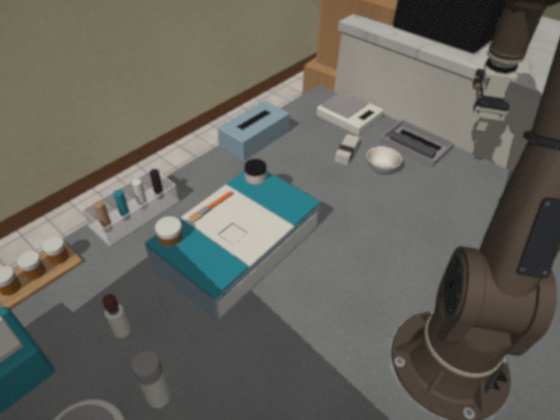

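The top view shows the plate's dark outline at about (249,205) and the side view at about (233,233). The cabinet spans (197–324, 160–238) in the top view, with the brush behind the strip at about (257,172).

```bash
cat > h.py <<'E'
import numpy as np
from scipy.spatial.transform import Rotation as R
from cell import imaging
def ray(n,uv,z):
    p=imaging.camera_params(n);K=p['camera_matrix'];u=np.atleast_2d(uv).astype(float)
    d=np.c_[(u[:,0]-K[0,2])/K[0,0],-(u[:,1]-K[1,2])/K[1,1],-np.ones(len(u))]@R.from_rotvec(p['rotation']).as_matrix().T
    o=p['origin'];return o+d*((z-o[2])/d[:,2])[:,None]
E
python3 - <<'E'
from h import *
import cv2
for n,(c0,c1,r0,r1) in dict(top=(238,262,193,218),side=(214,252,216,250)).items():
    im=np.load(n+'0.npz')['im'];g=im.min(2)
    h=cv2.cvtColor(im,cv2.COLOR_RGB2HSV)
    roi=g[r0:r1,c0:c1].astype(int); m=(roi<np.median(roi)-25)
    ys,xs=np.nonzero(m); pts=np.c_[xs+c0,ys+r0]
    (q)=cv2.minAreaRect(pts.astype(np.float32))
    P=ray(n,pts,.1)[:,:2]; rr=cv2.minAreaRect((P*1000).astype(np.float32)); print(n,len(pts),q,'world mm',rr)
    teal=cv2.inRange(h,(80,120,60),(105,255,255))
    k,l,s,_=cv2.connectedComponentsWithStats(teal)
    for i in range(1,k):
        if s[i,4]>1000:
            ys,xs=np.nonzero(l==i);W=ray(n,np.c_[xs,ys],.104)[:,:2]*1000
            print('  teal',s[i],cv2.minAreaRect(W.astype(np.float32)))
im=np.load('top0.npz')['im'];cv2.imwrite('pics/c.png',cv2.resize(im[150:250,180:340,::-1],None,fx=5,fy=5,interpolation=cv2.INTER_CUBIC))
E
```

```text
top 63 ((248.5, 204.5), (17.0, 17.0), 90.0) world mm ((548.3138427734375, 119.31661987304688), (54.73344421386719, 54.245628356933594), 0.21509487926959991)
  teal [ 286  159   39   75 2307] ((573.8782348632812, -60.59953308105469), (239.90359497070312, 112.1129150390625), 2.2690534591674805)
  teal [ 197  162   37   77 2238] ((563.7140502929688, 226.547119140625), (240.874755859375, 112.24610900878906), 2.539083957672119)
side 89 ((222.3756866455078, 235.654052734375), (12.866257667541504, 30.437889099121094), 17.102725982666016) world mm ((563.052734375, 139.68771362304688), (32.46113204956055, 91.63162994384766), 32.99181365966797)
  teal [ 228  172   92   53 2104] ((574.650634765625, -59.37369918823242), (239.3242645263672, 111.55258178710938), 2.262389659881592)
  teal [ 146  221  102   77 3256] ((562.8749389648438, 228.53140258789062), (238.059814453125, 113.29158020019531), 2.45412540435791)
  teal [   0  308   53  104 2484] ((630.8795166015625, 614.5202026367188), (91.90827941894531, 229.4993133544922), 65.66460418701172)
```

View pics/c.png

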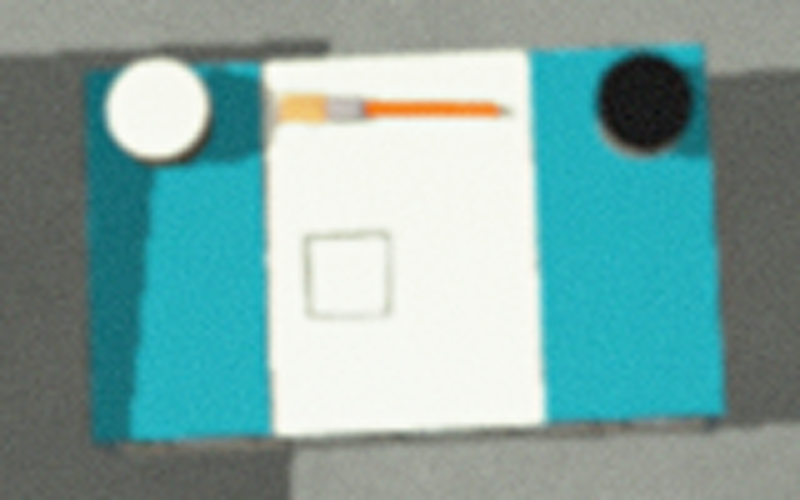

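The plate centre is at about (0.548, 0.119). The outline measures 54.5 mm, and the plate is about 37 mm off the strip's middle, which fits the description. The cabinet's yaw is about 0.04 rad. I'll shut the fingers, rise, and travel over.

>>> apply_moves:
  commands:
    - [0,0,0,0.3,0]
    - [0,0.2,0.5,0.3,-0.075]
    - [0,0.2,0.5,0.3,-0.075]
    - [0,0.2,0.5,0,-0.075]
    - [0,0.2,0.5,0,-0.075]
    - [0,0.2,0.5,0,-0.075]
    - [0,0.2,0.5,0,-0.075]
    - [0,0.2,0.5,0,-0.075]
    - [0,0.2,0.5,0,-0.075]
    - [0,0.2,0.5,0,-0.075]
    - [0,0.2,0.5,0,-0.075]
    - [0,0.2,0.5,0,-0.075]

```text
clock: 1.6
position: [0.3998, -0.2336, 0.2511]
ee_rot: [-3.141, -0.045, 0.001]
force: [-0.0, -0.5, -0.1]
width: 0.004
gripper_force: 0.0
```

>>> apply_moves:
  commands:
    - [0,0.2,0.5,0,0]
    - [0,0.2,0.5,0,0]
    - [0,0.2,0.5,0,0]
    - [0,0.2,0.5,0,0]
    - [0,0.2,0.5,0,0]
    - [0,0.2,0.5,0,0]
    - [0,0.2,0.5,0,0]
    - [0,0.2,0.5,0,0]
    - [0,0.2,0.5,0,0]
    - [0,0.2,0.5,0,0]
    - [0,0.2,0.5,0,0]
    - [0,0,0,0,0]

```text
clock: 3.1
position: [0.5317, 0.098, 0.2508]
ee_rot: [-3.14, -0.054, 0.001]
force: [0.5, 0.1, 0.2]
width: 0.003
gripper_force: 0.0
```

>>> apply_moves:
  commands:
    - [0,0.14,0.18,-0.3,0]
    - [0,0.13,0.17,-0.4,0]
    - [0,0,0,-0.4,0]
    - [0,0,0,-0.4,0]
    - [0,0,0,-0.4,0]
    - [0,0,0,-0.3,0]
    - [0,0,0,-0.07,0]
    - [0,0,0,0,0]

```text
clock: 4.1
position: [0.5479, 0.1159, 0.1148]
ee_rot: [3.141, 0.047, -0.001]
force: [0.2, -0.1, 0.8]
width: 0.006
gripper_force: 0.0
```

```bash
python3 - <<'E'
from cell import observe, imaging
import cv2
s=observe();print(s['position'],s['force'])
for n in('side','top'):
    im,d=imaging.get_image(n)
    c=im[120:330,120:400] if n=='side' else im[130:270,170:350]
    cv2.imwrite(f'pics/{n}1.png',cv2.resize(c[:,:,::-1],None,fx=2.8 if n=='side' else 4,fy=2.8 if n=='side' else 4))
E
```

```text
[0.54786321 0.115915   0.11478444] [ 0.208708   -0.10248962  0.84100051]
```

View pics/side1.png

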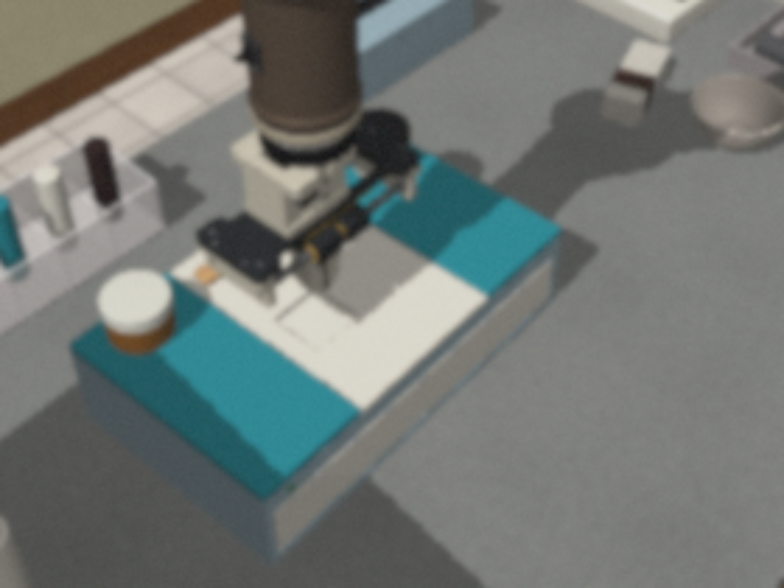

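The fingertips are hanging over the plate's outline, at about crop (315,290), and both jars are clear of the gripper. I'll shift 3 mm in y and go down gently.

>>> apply_moves:
  commands:
    - [0,0,0.05,-0.08,0]
    - [0,0,0,-0.08,0]
    - [0,0,0,-0.05,0]
    - [0,0,0,-0.05,0]
    - [0,0,0,-0.03,0]
    - [0,0,0,0,0]

```text
clock: 4.95
position: [0.5479, 0.1192, 0.0976]
ee_rot: [3.141, 0.047, -0.0]
force: [0.3, 0.4, 0.4]
width: 0.004
gripper_force: 0.0
```

>>> apply_moves:
  commands:
    - [0,0,0,-0.025,0]
    - [0,0,0,-0.025,0]
    - [0,0,0,0,0]

```text
clock: 5.32
position: [0.5479, 0.1192, 0.0946]
ee_rot: [3.141, 0.048, -0.0]
force: [-0.8, -0.2, -0.1]
width: 0.007
gripper_force: 0.0
```

>>> apply_moves:
  commands:
    - [0,0,0,-0.025,0]
    - [0,0,0,0,0]

```text
clock: 5.58
position: [0.5479, 0.1192, 0.0931]
ee_rot: [3.141, 0.047, -0.0]
force: [-0.4, 0.9, 0.0]
width: 0.004
gripper_force: 0.0
```

>>> apply_moves:
  commands:
    - [0,0,0,-0.025,0]
    - [0,0,0,0,0]

```text
clock: 5.82
position: [0.5479, 0.1192, 0.0916]
ee_rot: [3.141, 0.047, -0.0]
force: [0.1, 0.5, -0.6]
width: 0.004
gripper_force: 0.0
```

```bash
python3 - <<'E'
from h import *
from cell import observe
import cv2
p=imaging.camera_params('top');o=p['origin'];Rm=R.from_rotvec(p['rotation']).as_matrix()
im,d=imaging.get_image('top')
d0=np.load('top0.npz')['d']
def w(dd,u,v):
    K=p['camera_matrix'];z=np.median(dd[v-1:v+2,u-1:u+2]);return (o+Rm@np.array([(u-K[0,2])/K[0,0]*z,-(v-K[1,2])/K[1,1]*z,-z])).round(4)
for u,v in((249,205),(270,205),(270,225),(305,210),(260,300),(360,200)): print(u,v,w(d0,u,v))
im,d=imaging.get_image('side')
cv2.imwrite('pics/s2.png',cv2.resize(im[180:280,150:320,::-1],None,fx=4.5,fy=4.5,interpolation=cv2.INTER_CUBIC))
s=observe();print(s['position'],s['force'],s['ft_torque'])
E
```

```text
249 205 [0.5469 0.1178 0.0979]
270 205 [0.5463 0.0508 0.0994]
270 225 [0.4822 0.0508 0.1011]
305 210 [ 0.529  -0.06    0.1045]
260 300 [ 0.247   0.0866 -0.0028]
360 200 [ 0.5774 -0.2488  0.0011]
[0.54798445 0.11929038 0.0917482 ] [ 0.14886813 -0.68653866 -0.5801744 ] [0.07166596 0.01132181 0.00619537]
```

View pics/s2.png

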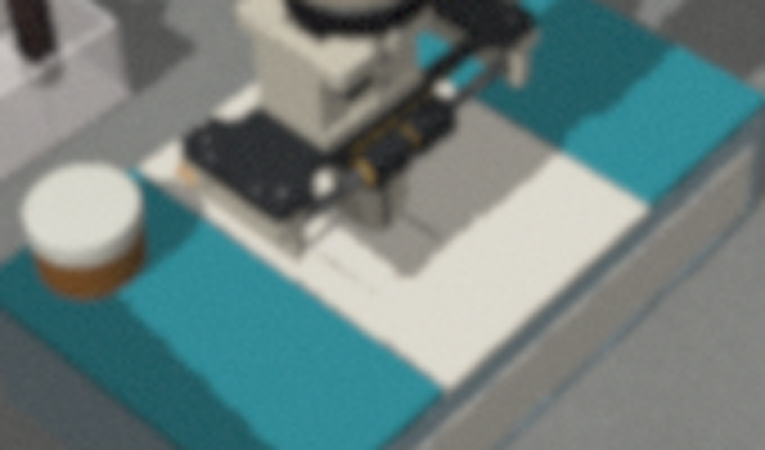

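The side view shows the fingertips at about crop (375,222), slightly above the plate centre at (373,238). The tray is still shut and there is no contact yet. I'll keep going down in small steps.

>>> apply_moves:
  commands:
    - [0,0,0,-0.025,0]
    - [0,0,0,0,0]

```text
clock: 6.18
position: [0.5479, 0.1192, 0.0901]
ee_rot: [3.141, 0.047, -0.0]
force: [0.1, 0.0, -0.8]
width: 0.008
gripper_force: 0.0
```

>>> apply_moves:
  commands:
    - [0,0,0,-0.025,0]
    - [0,0,0,0,0]

```text
clock: 6.42
position: [0.5479, 0.1192, 0.0886]
ee_rot: [3.141, 0.047, -0.0]
force: [-0.2, 0.1, 0.5]
width: 0.008
gripper_force: 0.0
```

>>> apply_moves:
  commands:
    - [0,0,0,-0.025,0]
    - [0,0,0,0,0]

```text
clock: 6.68
position: [0.5479, 0.1192, 0.0871]
ee_rot: [3.141, 0.048, -0.0]
force: [0.1, 0.4, -0.1]
width: 0.005
gripper_force: 0.0
```

```bash
python3 - <<'E'
from h import *
import cv2
p=imaging.camera_params('side');o=p['origin'];Rm=R.from_rotvec(p['rotation']).as_matrix();K=p['camera_matrix']
im,d=imaging.get_image('side')
v,u=np.mgrid[0:420,0:560]
W=o+np.stack([(u-K[0,2])/K[0,0]*d,-(v-K[1,2])/K[1,1]*d,-d],-1)@Rm.T
np.set_printoptions(linewidth=200)
print('z mm, cols 222..246');
for r in range(212,244): print(r,(W[r,222:247,2]*1000).round().astype(int))
for r in (222,226,228,230): print(r,(W[r,228:240,:2]*1000).round().astype(int).tolist())
cv2.imwrite('pics/s3.png',cv2.resize(im[195:255,190:280,::-1],None,fx=8,fy=8,interpolation=cv2.INTER_CUBIC))
E
```

```text
z mm, cols 222..246
212 [232 234 229 929 228 222 223 220 219 217 205 206 204 204 206 204 208 208 205 207 198 201 199 197 193]
213 [229 228 229 223 224 220 218 215 213 207 208 207 205 207 204 205 205 205 203 204 197 198 195 195 191]
214 [228 227 226 224 220 219 216 211 206 207 205 207 206 205 206 206 205 205 202 199 193 191 192 189 187]
215 [226 225 223 220 217 216 208 204 205 206 204 206 206 205 204 204 207 203 199 197 187 193 191 188 101]
216 [226 222 221 216 216 200 203 204 209 203 207 208 206 207 206 205 200 200 198 192 100 187 102 101  97]
217 [222 219 216 193 192 195 198 203 205 205 204 204 207 204 202 202 198 197 194 190 102 100  99  99 102]
218 [218 217 187 191 192 192 200 200 200 204 205 207 206 201 197 196 195 193 188 188  98 100 101 101 100]
219 [216 180 182 184 188 189 193 197 200 202 202 204 200 199 199 194 189 188 183  99  98  99  99 101 102]
220 [102  98 177 181 185 187 201 199 197 197 200 203 200 196 192 189 190 149 145 102 100 101 101  97  97]
221 [ 98 101 156 177 199 201 197 198 197 193 199 929 195 196 190 190 150 148 143 100  98 103  99  99 102]
222 [102 100 154 199
[... 2179 characters left out ...]
]
243 [ 97 102  99 100  99 101  98 102 102  99  98 101  98 100 100  99 101 101 100  99 101 100  98 101  98]
222 [[516, 159], [514, 157], [515, 153], [516, 150], [514, 148], [512, 147], [510, 146], [509, 144], [510, 140], [536, 113], [536, 110], [535, 108]]
226 [[544, 135], [539, 137], [536, 136], [536, 134], [535, 131], [535, 127], [536, 123], [537, 120], [537, 116], [537, 113], [535, 112], [536, 107]]
228 [[544, 136], [540, 136], [537, 136], [536, 133], [538, 129], [536, 128], [534, 126], [539, 118], [537, 117], [536, 115], [536, 111], [556, 89]]
230 [[544, 136], [540, 137], [537, 137], [536, 134], [535, 132], [536, 127], [539, 122], [536, 121], [537, 117], [537, 114], [550, 99], [549, 96]]
```

View pics/s3.png

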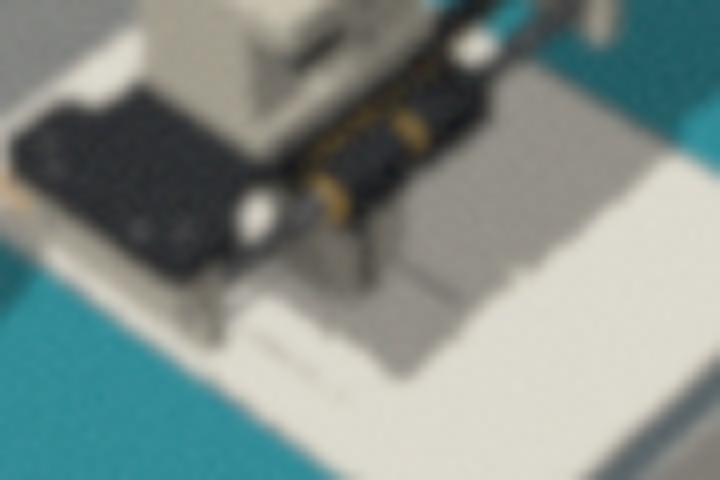

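```bash
python3 - <<'E'
from h import *
from cell import observe
p=imaging.camera_params('side');o=p['origin'];Rm=R.from_rotvec(p['rotation']).as_matrix();K=p['camera_matrix']
d=np.median([imaging.get_image('side')[1] for _ in range(5)],0)
v,u=np.mgrid[0:420,0:560]
W=(o+np.stack([(u-K[0,2])/K[0,0]*d,-(v-K[1,2])/K[1,1]*d,-d],-1)@Rm.T)*1000
np.set_printoptions(linewidth=200)
for r in range(229,241): print(r,W[r,208:224,2].round().astype(int))
print(W[236,214:219].round().tolist())
# gripper points: lowest per region
x,y,z=W[...,0],W[...,1],W[...,2]
m=(x>500)&(x<600)&(y>-10)&(y<250)&(z>112)&(z<300)
for y0 in range(0,250,10):
    k=m&(y>=y0)&(y<y0+10)
    if k.sum()>3: print(y0,k.sum(),'zmin',np.sort(z[k])[:4].round(),'x',x[k].min().round(),x[k].max().round())
print(observe()['joints'],observe()['ee_rot'])
E
```

```text
229 [211 218 220 221 222 222 219 217 216 213 200 198 196 195 101 101]
230 [207 210 217 219 219 218 216 214 213 209 198 196 100 101 100  97]
231 [194 206 210 213 216 215 214 212 210 207 197 100 100  98  98  94]
232 [189 193 194 209 211 213 211 208 207 203 100 101 100  96  17  97]
233 [186 189 191 195 207 210 208 204 203 200  99  99  96  97  97  98]
234 [ 99 185 188 190 192 205 198 202 200 198  98  95  97  97  97  98]
235 [100  99 183 186 190 193 194 198 196 194 192  95  98  98  97  97]
236 [ 99  99  99 183 187 188 191 193 195 191 189 101  99  97  98  97]
237 [104 101 100 101 100 186 188 190 190 186 186  99  99  99  96  97]
238 [104 102 102 100  99  98 183 186 187 185  99  99 100 100  99 100]
239 [102 104 105 101  99 100 100 100 185  98 101 100 100 101 101 101]
240 [103 103 105 104 103  98  98 100 100 101  99 101 100  99 100 100]
[[513.0, 205.0, 191.0], [510.0, 204.0, 193.0], [507.0, 204.0, 195.0], [508.0, 200.0, 191.0], [508.0, 198.0, 189.0]]
20 50 zmin [208. 208. 210. 211.] x 512.0 580.0
30 140 zmin [183. 183. 184. 184.] x 512.0 577.0
40 119 zmin [183. 184. 184. 186.] x 511.0 579.0
5
[... 254 characters left out ...]
29. 129. 133.] x 510.0 538.0
110 151 zmin [115. 118. 120. 121.] x 509.0 538.0
120 167 zmin [119. 123. 123. 125.] x 509.0 537.0
130 191 zmin [127. 129. 130. 131.] x 509.0 556.0
140 233 zmin [178. 179. 180. 182.] x 509.0 582.0
150 214 zmin [195. 195. 196. 196.] x 508.0 582.0
160 451 zmin [195. 196. 197. 198.] x 508.0 583.0
170 102 zmin [195. 196. 196. 198.] x 514.0 573.0
180 110 zmin [195. 196. 196. 197.] x 508.0 578.0
190 129 zmin [186. 186. 189. 192.] x 507.0 582.0
200 219 zmin [182. 183. 183. 183.] x 506.0 580.0
210 141 zmin [205. 205. 206. 206.] x 508.0 579.0
[-0.06515015  0.47451091 -0.33528462  1.83823712  0.19950736  0.86160704 -2.0372781 ] [3.14119179e+00 4.73362026e-02 1.02358413e-04]
```

The depth data puts the whole hand about 30 mm higher than the reported TCP z: body underside at 183 mm, tips at about 117 mm. The x/y position over the plate is confirmed. I'll go down another 12 mm or so, then feel in small steps.

>>> apply_moves:
  commands:
    - [0,0,0,-0.05,0]
    - [0,0,0,-0.05,0]
    - [0,0,0,-0.05,0]
    - [0,0,0,-0.05,0]
    - [0,0,0,0,0]

```text
clock: 7.6
position: [0.5477, 0.1192, 0.0749]
ee_rot: [3.141, 0.047, -0.001]
force: [-0.1, 0.2, -0.2]
width: 0.007
gripper_force: 0.0
```

>>> apply_moves:
  commands:
    - [0,0,0,-0.025,0]
    - [0,0,0,-0.025,0]
    - [0,0,0,0,0]

```text
clock: 7.98
position: [0.5479, 0.1192, 0.0721]
ee_rot: [3.141, 0.047, -0.0]
force: [0.0, 0.4, 0.3]
width: 0.005
gripper_force: 0.0
```

>>> apply_moves:
  commands:
    - [0,0,0,-0.025,0]
    - [0,0,0,0,0]

```text
clock: 8.22
position: [0.5479, 0.1192, 0.0706]
ee_rot: [3.141, 0.047, -0.0]
force: [0.3, -0.2, -0.3]
width: 0.007
gripper_force: 0.0
```

>>> apply_moves:
  commands:
    - [0,0,0,-0.025,0]
    - [0,0,0,0,0]

```text
clock: 8.48
position: [0.5479, 0.1192, 0.0691]
ee_rot: [3.141, 0.048, -0.0]
force: [0.8, 0.5, -0.2]
width: 0.007
gripper_force: 0.0
```

>>> apply_moves:
  commands:
    - [0,0,0,-0.025,0]
    - [0,0,0,0,0]

```text
clock: 8.72
position: [0.5481, 0.1193, 0.0678]
ee_rot: [-3.141, -0.047, -0.0]
force: [-0.1, -0.2, 1.7]
width: 0.005
gripper_force: 0.8
```

>>> apply_moves:
  commands:
    - [0,0,0,-0.025,0]
    - [0,0,0,0,0]

```text
clock: 8.98
position: [0.5481, 0.1193, 0.0664]
ee_rot: [-3.141, -0.047, -0.0]
force: [-1.6, -1.4, 4.8]
width: 0.002
gripper_force: 2.0
```

Contact: the force is rising as the plate yields. I'll press on to about 3.5 mm down.

>>> apply_moves:
  commands:
    - [0,0,0,-0.025,0]
    - [0,0,0,0,0]

```text
clock: 9.22
position: [0.5482, 0.1193, 0.0647]
ee_rot: [-3.141, -0.047, -0.001]
force: [-0.6, 0.4, 2.5]
width: 0.003
gripper_force: 1.7
```

```bash
cat > t.py <<'E'
from h import *
from cell import observe
import cv2,sys
im,d=imaging.get_image('side')
p=imaging.camera_params('side');o=p['origin'];Rm=R.from_rotvec(p['rotation']).as_matrix();K=p['camera_matrix']
v,u=np.mgrid[0:420,0:560]
W=(o+np.stack([(u-K[0,2])/K[0,0]*d,-(v-K[1,2])/K[1,1]*d,-d],-1)@Rm.T)*1000
x,y,z=W[...,0],W[...,1],W[...,2]
k=(z>35)&(z<66)&(y>0)&(y<200)&(x<520)&(x>330)
print('front x median',np.median(x[k]),'closed ~449',observe()['position'],observe()['force'],observe()['clock'])
cv2.imwrite('pics/'+sys.argv[1],cv2.resize(im[120:330,120:400,::-1],None,fx=2.8,fy=2.8))
E
python3 t.py a.png
```

```text
front x median 411.15769652532794 closed ~449 [0.54819946 0.11931615 0.06478746] [ 0.1250791  -0.05068886  3.57922483] 9.275
```

The tray is coming out. I'll hold for half a second, then lift.

>>> apply_moves:
  commands:
    - [0,0,0,0,0]
    - [0,0,0,0,0]
    - [0,0,0,0,0]
    - [0,0,0,0,0]
    - [0,0,0,0.05,0]
    - [0,0,0,0.1,0]
    - [0,0,0,0.3,0]
    - [0,0,0,0.5,0]
    - [0,0,0,0.5,0]
    - [0,0,0,0.5,0]
    - [0,0,0,0,0]
    - [0,0,0,0,0]

```text
clock: 10.78
position: [0.5473, 0.119, 0.1812]
ee_rot: [3.141, 0.048, -0.002]
force: [0.5, 0.2, -0.2]
width: 0.007
gripper_force: 0.0
```

```bash
python3 t.py b.png
```

```text
front x median 390.64949795070584 closed ~449 [0.54710239 0.11888769 0.18080333] [ 0.15977247 -0.29117508  0.13879518] 10.825
```

View pics/b.png

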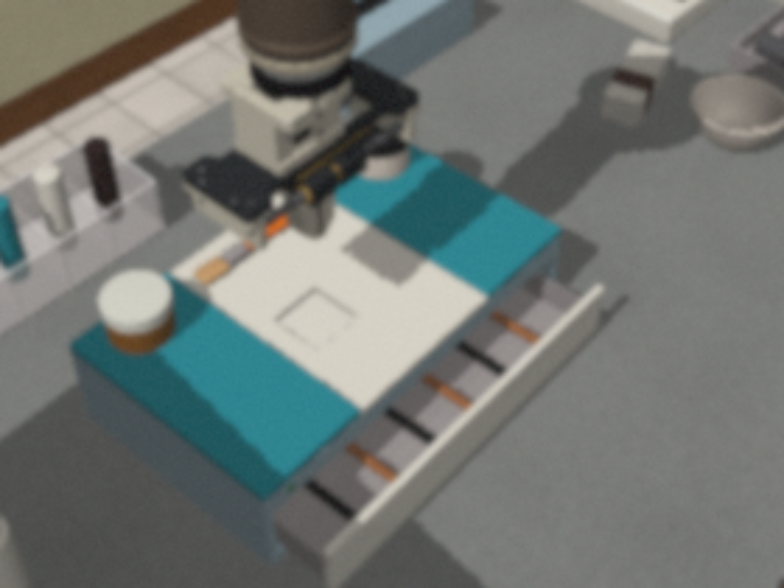

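The picture shows the tray fully open (front edge from crop (335,560) to (600,290)) and the plate back up at (315,318). The jars and brush haven't moved, and the gripper is clear of everything.

```bash
python3 -c "
from cell import arm
print(arm.sign_off())"
```

```text
the job is handed in; nothing more can be done
None
```

I found the catch plate about 37 mm off the strip's middle and pressed it until the tray sprang out about 58 mm. The fingers are off, the plate looks back up, the bystanders in view hadn't moved, and the job is handed in; no verdict came back.

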